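# Turn the drive shaft to its home rib and hold the collar on the flat

### The job

On the small bench drive, grip the upright shaft with one finger on its set-screw flat and turn it until the flat squarely faces the raised home rib on the drive's deck. Then pick up the loose metal collar and lower it over the end of the shaft with its set-screw facing the flat, halfway down the flat, not all the way onto the drive. Finish while still holding the collar there, level and still, ready for tightening, the flat still facing the rib; leave the bottle, the vial and the tape roll where they stand.

Things in the scene. Friction and masses are not known exactly. Their poses are not given: they have to be found in the camera images.
- shaft (a joint): turn of the drive's upright steel shaft, rad; 0 = the flat faces the home rib exactly, growing counter-clockwise seen from above. It starts somewhere between 0.5 and 1.35, turns stiffly (about 0.06 N m of friction), stays where it is left, and stops at -2.6 and 2.6
- flat: the set-screw flat milled into the shaft's upper end, 17 mm wide and 47 mm long, from 70 mm to 117 mm above the worktop; origin at the middle of its surface (93.5 mm up), 8 mm from the shaft's axis; its x axis points straight out of the flat (level), away from the shaft, z up. The shaft is 24 mm in diameter, so it measures 20 mm across the flat and 24 mm elsewhere. It turns with the shaft; firm squeezing with one finger pad lying on the flat pulls the flat square to the pad
- shaft_end (a point): centre of the shaft's upper end, 120 mm above the worktop, on its axis; the last 3 mm are tapered. Below the flat the shaft is round (24 mm) down to a bearing boss, 48 mm in diameter, whose top is 58 mm above the worktop
- home_rib (a point): the home rib: a dark straight rib 26 mm long, 6 mm wide, standing 5 mm above the flat top (deck) of the drive, 41 mm from the shaft's axis on one side and pointing at it; this point is the middle of its top, 55.5 mm above the worktop
- drive: the drive: a square grey housing 120 x 120 mm, deck 50.5 mm above the worktop, fixed to the worktop; the shaft stands in its middle. Origin under the shaft's axis on the worktop; the rib lies on its -x side
- collar_center (a point): middle of the loose aluminium shaft collar (half-way up, on its axis): outside diameter 46 mm, bore 27 mm right through, 34 mm tall, about 0.12 kg, standing upright on the worktop at the start; axes turn with the collar, its set-screw is on its -x side, z is its axis
- set_screw (a point): outer end of the collar's set-screw: a dark 8 mm stub that stands 5 mm out of the collar's side, half-way up; 28 mm from the collar's axis
- bottle_center (a point): bystander: plastic bottle with a screw cap, 51 mm wide, 96 mm tall, this point half-way up; leave it alone
- vial_center (a point): bystander: small glass vial with a white cap, 27 mm wide, 60 mm tall, this point half-way up; leave it alone
- tape_center (a point): bystander: roll of tape lying flat, 68 mm wide, 19 mm tall, this point half-way up; leave it alone
Mind the look-alikes: they are no part of the job. There is more than one size of the drive; the job needs the smallest.

How it is judged:
By the outcome, as a careful person would: the job done as asked, in the order asked, and still so for the second after the job is handed in, while the arm keeps its last pose, push and grip.
It also fails if it takes over 58 s, if anything falls off the work surface, if the arm or the gripper's body presses on something with over 40 N, if the wrist force passes 120 N, or if a joint passes its speed limit or range.

### The arm

A 6-joint arm with a two-finger parallel gripper is mounted at the origin on a cart in front of the work surface, level with it; the furniture and walls round the work are solid. World frame = base frame: x ahead of the robot, y to its left, z up, the work surface at z = 0. Lengths are in mm, angles in degrees, forces in N, time in s.
With the tool pointing down it reaches from about 250 to 775 mm from the base axis. Payload 4 kg.
Tool frame: the origin (TCP) lies at the very end of the fingers, on their centre line; the grasp point (between the pads) lies 19 mm behind it; z points along the fingers, y is the line along which they close (so a half turn about z gives the same grasp; the last joint's range is limited). The gripper opens to 85 mm and grips with 20 to 120 N. Pads are 22 mm wide; open, the fingers measure 114 mm over their backs; the gripper's body (76 mm by 85 mm) begins 54 mm behind the grasp point. The pads swing forward as they close: fully open they stand 13 mm farther back than shut.
Start: joints at [-80.85, 4.996, 78.535, -0, 96.463, -5.907], TCP at [142.878, -531.134, 231.341] pointing down, gripper open.
Joint ranges: [-177.83, 177.83], [-43.37, 116.18], [15.69, 146.23], [-61.86, 241.86], [9.47, 152.12], [-147.06, 147.06]. Speed limits (degrees/s): [159.86, 159.86, 180, 180, 180, 180].

### API

Orientations are given as a 3x3 rotation matrix whose columns are the frame's x, y, z axes.
In Python, from rig import * gives the robot as it stands. The module is installed in compiled form; this text tells all that it offers.
- The arm moves only by the tool arm_command, never from a script. Its argument "deltas" is a list of rows, each a list of 5 numbers: the opening in per cent of the stroke, from 0 (shut) to 100 (fully open), then the shift along the tool's x, y, z in m, then the turn about the tool's z in degrees. In form: [[hand, dx, dy, dz, roll], ...]. A call has 1 to 20 rows; each row is the pose to reach, as a shift and turn from the pose commanded when the call began, along the tool's axes at that moment; what a row does not reach only later rows make up. A row lasts 1/10 s, in which the tool goes at most 50 mm and 8.59 degrees, less where a joint would pass 70% of its speed; a pose out of reach is approached as far as the arm can. A call with a gripper value outside its range is refused whole. The fingers move at their own pace and stop on an object; "newtons" is the grip in N (left out, the last holds). Time passes only in rows, so rows that repeat a pose let the fingers close. It gives the time, the measured TCP pose, the force, the opening and the grip force at its end, in the units of the state.
- get_state(): the state, without advancing time (a new reading comes with each control period).
- capture(name): name is "side" or "top" or "wrist"; returns a dict with "img" (400x640x3 uint8, red, green, blue), "vfov" (degrees; the focal length in pixels is half the picture's height over the tangent of half this angle, whatever the lens; pixels are square), "cx", "cy" (the principal point, pixels), "R" (3x3) and "t" (3): a world point X has camera coordinates R X + t; the wrist camera has in their place "hand_eye" (4x4, takes a point from camera to tool coordinates, whose origin is the TCP and whose axes are the flange's). Camera axes: x right, y down, z forward; pixel columns grow to the right and rows downward; lengths in mm; the calibration is good to about 2 mm. The wrist camera is an equidistant fisheye: a pixel r from the principal point sees the ray r / f radians off the axis. A picture is of the moment at which its call begins: read the wrist's pose just before it. There is no depth.
- close_job(): hands the job in; it is judged then, once.
Trained networks look in the newest picture that a camera, given by its name, has taken for a name from the list of things; names that differ only in an ending like _2 or _b are one class to them, and where a whole thing is asked for, a point or a joint stands for the part that bears it (a point fixed in the world has none). Each returns a list of dicts, best first, with "p" (0 to 1); they miss things now and then, are a little off and sometimes report something else, mostly with a low value. They report only what shows in the picture. A call takes as long as a camera call. They do not tell look-alikes from the thing itself.
- cut_out(camera, query): "pixels" (400x640 bool, what is visible of it) and "xy" ([column, row] in pixels, amid what is visible of it).
- spot_point(camera, query): "xy" ([column, row] in pixels: a listed point, or the origin of a listed thing).
The state is a dict: "t": time; "joints": joint angles; "dq": joint speeds; "joint_torque": joint torques, N m; "tool_pos": TCP position; "orientation": TCP orientation; "force": force on the tool from outside, world axes, zero at the start; "wrist_torque": the same for the moment, N m; "opening": finger opening in mm; "gripper_force": force on a finger pad.
Only numpy, scipy, OpenCV 4.12 (cv2) and the standard library are available. Lean on these libraries where they do the work, as an engineer would, in place of code of your own. Each camera call takes 0.05 s, during which the arm holds its last target. There are 200 camera calls.

## Working session

There is one attempt and no reset: what is moved stays moved. The work goes in short steps, Python scripts to look and compute and a tool call to move; the robot and the scene stay as the last step left them, time stands still between calls to the robot, and variables do not carry over. Pictures are saved under pics/ and viewed, at most 13 in all, crops included, and the job is handed in when it is done.

Besides the shell and the picture viewer there is one more tool, called as name(argument=value, ...) on one line, values as JSON. arm_command: Moves the arm, as the interface text tells. Its arguments: {"type":"object","properties":{"deltas":{"type":"array","items":{"type":"array","items":{"type":"number"}}},"newtons":{"type":"number"}},"required":["deltas"]}

```bash
mkdir -p pics; cat > h.py <<'E'
from rig import *
import numpy as np, cv2
def cap(n,save=None):
    s=get_state(); c=capture(n); c['s']=s
    if save: cv2.imwrite('pics/'+save,c['img'][:,:,::-1])
    return c
def foc(c): return 200/np.tan(np.radians(c['vfov']/2))
def ray(c,uv):
    f=foc(c); d=np.array([uv[0]-c['cx'],uv[1]-c['cy']])/f
    if 'R' in c and 'hand_eye' not in c:
        R=np.array(c['R']); return -R.T@np.array(c['t']), R.T@np.array([d[0],d[1],1])
    th=np.hypot(*d); v=np.array([*(d/max(th,1e-9)*np.sin(th)),np.cos(th)])
    H=np.array(c['hand_eye']); O=np.array(c['s']['orientation']); p=np.array(c['s']['tool_pos'])
    return p+O@H[:3,3], O@H[:3,:3]@v
def atz(c,uv,z):
    o,d=ray(c,uv); return o+d*(z-o[2])/d[2]
def proj(c,X):
    f=foc(c)
    if 'hand_eye' in c:
        H=np.array(c['hand_eye']); O=np.array(c['s']['orientation']); p=np.array(c['s']['tool_pos'])
        q=H[:3,:3].T@(O.T@(np.array(X)-p)-H[:3,3]); r=np.hypot(q[0],q[1]); th=np.arctan2(r,q[2])
        return np.array([c['cx'],c['cy']])+f*th*q[:2]/max(r,1e-9)
    q=np.array(c['R'])@np.array(X)+np.array(c['t']); return np.array([c['cx'],c['cy']])+f*q[:2]/q[2]
E
cat > a.py <<'E'
from h import *
np.set_printoptions(precision=1,suppress=True)
print(get_state())
Z=dict(shaft_end=120,home_rib=55.5,drive=0,flat=93.5,collar_center=17,set_screw=17,bottle_center=48,vial_center=30,tape_center=9.5)
ims=[]
for n in('top','side'):
    c=cap(n,n+'0.png'); ims.append(c['img'])
    print(n,c['vfov'],ray(c,(320,200)))
    for q,z in Z.items():
        print(q,[(round(r['p'],2),np.array(r['xy']).round(),atz(c,r['xy'],z)[:2]) for r in spot_point(n,q)])
E
python3 a.py
```

```text
{'t': 0.0, 'joints': array([-80.8,   5. ,  78.6,   0. ,  96.5,  -5.9]), 'dq': array([-0. ,  0.1,  0. , -0. ,  0.1, -0. ]), 'joint_torque': array([ -0. , -35.2, -31.3,  -0. ,   0. ,  -0. ]), 'tool_pos': array([ 142.8, -530.6,  230.1]), 'orientation': array([[ 1. ,  0.3, -0. ],
       [ 0.3, -1. ,  0. ],
       [ 0. , -0. , -1. ]]), 'force': array([-0.4,  0.7, -0. ]), 'wrist_torque': array([ 0., -0.,  0.]), 'gripper_force': 0.0, 'opening': 85.44851921833708}
top 43.88062178530867 (array([ 485.9,   79.5, 1554.9]), array([ 0.1,  0. , -1. ]))
shaft_end [(0.73, array([353., 259.]), array([426.2,  -2.9])), (0.67, array([196., 256.]), array([442.4, 447.2])), (0.63, array([441., 138.]), array([ 773.5, -269.5])), (0.37, array([278., 229.]), array([514.7, 210.9]))]
home_rib [(0.79, array([438., 162.]), array([ 711.9, -270.3])), (0.62, array([281., 244.]), array([473.3, 209.2])), (0.58, array([209., 273.]), array([390. , 427.1]))]
drive [(0.96, array([209., 255.]), array([441.5, 440. ])), (0.91, array([430., 146.]), array([ 771.5, -261.7])), (0.83, array([276., 226.]), array([526.3, 228.7]))]
fl
[... 869 characters left out ...]
y([333., 255.]), array([474.5, 224.6])), (0.73, array([339., 131.]), array([ 729.6, -296.5]))]
drive [(0.92, array([298., 345.]), array([443.8, 439.2])), (0.7, array([324., 145.]), array([ 773.5, -264.7])), (0.59, array([318., 261.]), array([522. , 219.3]))]
flat [(0.6, array([302., 313.]), array([442.4, 418.9])), (0.54, array([327., 118.]), array([ 777.8, -296.3]))]
collar_center [(0.63, array([375., 161.]), array([ 562.1, -238.3]))]
set_screw [(0.71, array([378., 166.]), array([ 540.5, -218.2]))]
bottle_center [(0.67, array([307., 170.]), array([711.8, -46.5]))]
vial_center [(0.58, array([282., 192.]), array([734.4,  65.4]))]
tape_center [(0.83, array([385., 221.]), array([425.1,   6.1]))]
```

```bash
python3 -c "
import cv2,numpy as np
t=cv2.imread('pics/top0.png');s=cv2.imread('pics/side0.png')
a=cv2.resize(t[100:320,150:490],(800,518),interpolation=2)
cv2.imwrite('pics/topc.png',a)
cv2.imwrite('pics/sidec.png',cv2.resize(s[70:390,220:430],(394,600),interpolation=2))"
```

```text
(no output)
```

View pics/topc.png

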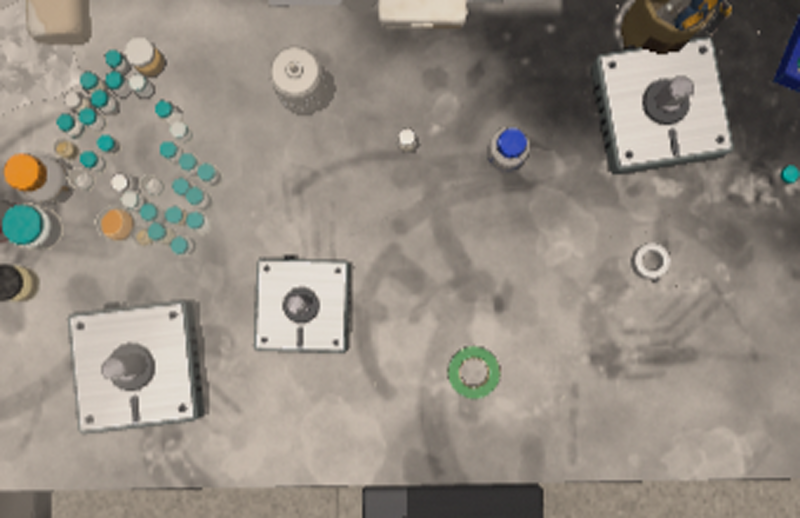

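View pics/sidec.png

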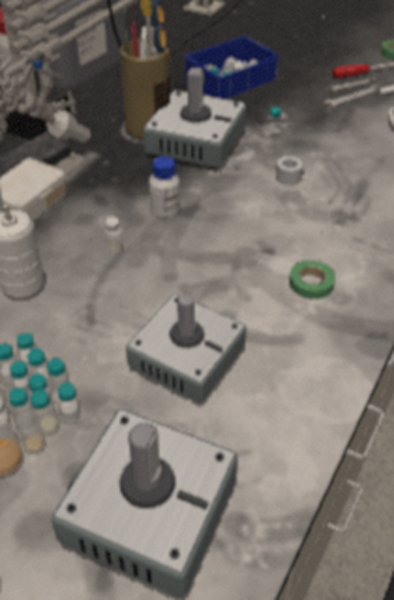

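Drive candidates in the top view: left at (209,255), far right at (430,146) and middle at (277,229). The middle housing is clearly the smallest: about 39 px wide for 120 mm, against about 55 px for the others, so it's the target at about (520,220). The collar is at (426,212).

```bash
cat >> h.py <<'E'
def delta(target,yaw=None,s=None):
    "shift in tool axes (m) and roll to reach world target / yaw of tool y axis (deg, mod 180)"
    s=s or get_state(); O=np.array(s['orientation']); d=O.T@(np.array(target)-s['tool_pos'])/1000
    r=None
    if yaw is not None:
        cur=np.degrees(np.arctan2(O[1,1],O[0,1])); r=-((yaw-cur+90)%180-90)   # tool z down: +roll = cw from above
    return d.round(4),r
E
python3 - <<'E'
from h import *
np.set_printoptions(precision=3,suppress=True)
c=cap('wrist','w0.png'); print(c['hand_eye'],c['vfov'],c['s']['orientation'])
print(delta([480,200,260],0)); 
t=cv2.imread('pics/top0.png'); cv2.imwrite('pics/crop.png',cv2.resize(t[200:260,245:310],(650,600),interpolation=2))
E
```

```text
[[   0.      -0.948   -0.317   81.437]
 [   1.      -0.       0.001   -0.45 ]
 [  -0.001   -0.317    0.948 -141.626]
 [   0.       0.       0.       1.   ]] 65.70646984690485 [[ 0.966  0.26   0.   ]
 [ 0.26  -0.966 -0.   ]
 [-0.     0.    -1.   ]]
(array([ 0.515, -0.619, -0.029]), np.float64(-74.94565352914543))
```

View pics/crop.png

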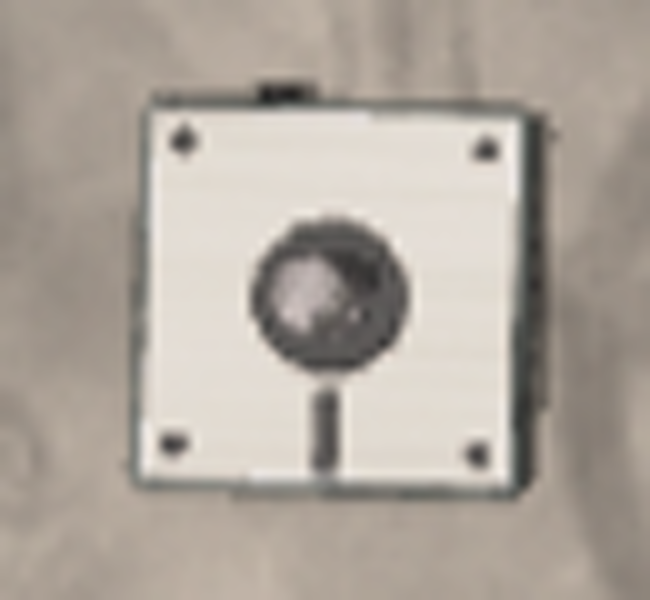

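```bash
python3 -c "
from h import *
print(delta([503,209,170],120))"
```

```text
(array([ 0.54  , -0.6212,  0.0613]), np.float64(-14.945653529145432))
```

arm_command(deltas=[[100,0.54,-0.621,0,-8],[100,0.54,-0.621,0,-16],[100,0.54,-0.621,0,-24],[100,0.54,-0.621,0,-32],[100,0.54,-0.621,0,-40],[100,0.54,-0.621,0,-48],[100,0.54,-0.621,0,-56],[100,0.54,-0.621,0,-64],[100,0.54,-0.621,0,-72],[100,0.54,-0.621,0,-80],[100,0.54,-0.621,0,-88],[100,0.54,-0.621,0,-96],[100,0.54,-0.621,0,-104],[100,0.54,-0.621,0,-112],[100,0.54,-0.621,0,-120],[100,0.54,-0.621,0,-128],[100,0.54,-0.621,0,-136],[100,0.54,-0.621,0,-144],[100,0.54,-0.621,0.03,-152],[100,0.54,-0.621,0.061,-160]])

```text
t: 3.05
tool_pos: [504.1, 209.6, 171.0]
orientation: [[-0.997, 0.08, 0.004], [0.08, 0.997, 0.001], [-0.004, 0.001, -1.0]]
force: [0.5, 0.7, 0.6]
opening: 85.1
gripper_force: 0.0
```

```bash
python3 -c "
from h import *
s=get_state();print(s['t'],s['tool_pos'],s['joints'],s['orientation'][:,1])
print(delta([503,209,170],120))"
```

```text
3.05 [504.05546459 209.59793063 170.95827841] [ 1.66326835e+01  5.43950910e+00  8.49186347e+01 -8.83262159e-03
  8.94238002e+01 -6.88029145e+01] [0.07957608 0.99682803 0.00123236]
(array([ 0.001 , -0.0007,  0.001 ]), np.float64(-34.56420276290419))
```

arm_command(deltas=[[100,0,0,0,-8],[100,0,0,0,-16],[100,0,0,0,-24],[100,0,0,0,-32],[100,0,0,0,-35],[100,0,0,0,-35]])

```text
t: 3.65
tool_pos: [503.0, 208.8, 170.3]
orientation: [[-0.866, -0.501, 0.0], [-0.501, 0.866, -0.0], [0.0, -0.0, -1.0]]
force: [-0.5, -0.3, -0.8]
opening: 85.7
gripper_force: 0.0
```

```bash
cat > b.py <<'E'
from h import *
import sys
np.set_printoptions(precision=1,suppress=True)
c=cap('wrist',sys.argv[1]); print(c['s']['t'],c['s']['tool_pos'])
Z=dict(shaft_end=120,home_rib=55.5,drive=0,flat=93.5,collar_center=17,set_screw=17)
for q in sys.argv[2:]:
    print(q,[(round(r['p'],2),np.array(r['xy']).round(1),atz(c,r['xy'],Z[q])[:2]) for r in spot_point('wrist',q)])
i=c['img'][:,:,::-1]
np.save('w.npy',c['img']); import pickle; pickle.dump(c,open('w.pkl','wb'))
E
python3 b.py w1.png shaft_end home_rib drive flat
```

```text
3.65 [503.  208.8 170.3]
shaft_end [(0.67, array([578.1, 301.8]), array([445. , 491.7])), (0.65, array([319.5, 249.3]), array([516.4, 216.6]))]
home_rib [(0.89, array([345.1, 182.4]), array([478.6, 219.8])), (0.66, array([558.1, 213.6]), array([383.2, 445.7]))]
drive [(0.89, array([501.4, 233.3]), array([441.8, 435.7])), (0.8, array([  0.9, 193.8]), array([ 776. , -255.2])), (0.61, array([325. , 198.4]), array([514.1, 221.6]))]
flat [(0.91, array([317.1, 224.9]), array([510.9, 211.2])), (0.55, array([561.6, 270.2]), array([430.9, 463.2]))]
```

View pics/w1.png

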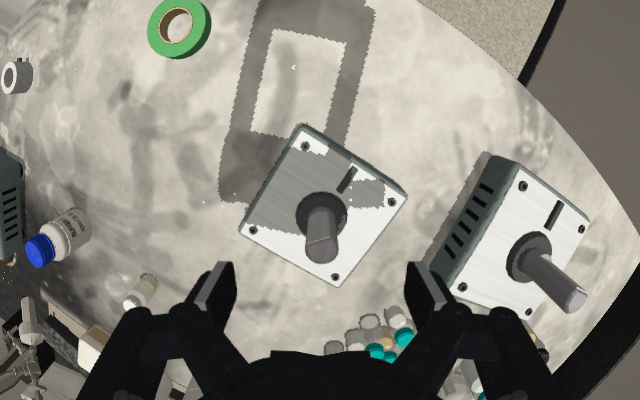

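```bash
cat > c.py <<'E'
from h import *
import pickle
np.set_printoptions(precision=1,suppress=True)
c=pickle.load(open('w.pkl','rb')); img=c['img'][:,:,::-1].copy()
g=cv2.cvtColor(img,cv2.COLOR_BGR2GRAY)
P=[]
for u in[(305,146),(392,202),(336,278),(253,230)]:
    x,y=u; w=g[y-6:y+7,x-6:x+7].astype(float); m=np.clip(np.median(w)-25-w,0,None)
    yy,xx=np.mgrid[-6:7,-6:7]; p=(x+(m*xx).sum()/m.sum(),y+(m*yy).sum()/m.sum()); P.append(atz(c,p,50.5)[:2]); print(p,P[-1])
P=np.array(P); ctr=P.mean(0); print('ctr',ctr,'sides',np.linalg.norm(P-np.roll(P,-1,0),axis=1))
e=np.roll(P,-1,0)-P
a=np.degrees(np.arctan2(e[:,1],e[:,0])); print('edge ang',a, (a+45)%90-45)
big=cv2.resize(img[170:280,260:380],(720,660)[:2],interpolation=cv2.INTER_CUBIC)[:600]
cv2.imwrite('pics/w1c.png',big)
E
python3 c.py
```

```text
(np.float64(304.7758872143899), np.float64(145.9640252795333)) [469.2 174.7]
(np.float64(391.247600479904), np.float64(201.59238152369525)) [473.4 266.4]
(np.float64(334.97647252385656), np.float64(276.8160579137874)) [565.6 262.4]
(np.float64(252.96530853262473), np.float64(229.42751697667552)) [560.5 170.3]
ctr [517.2 218.5] sides [91.7 92.3 92.3 91.3]
edge ang [ 87.4  -2.4 -93.2 177.2] [-2.6 -2.4 -3.2 -2.8]
```

View pics/w1c.png

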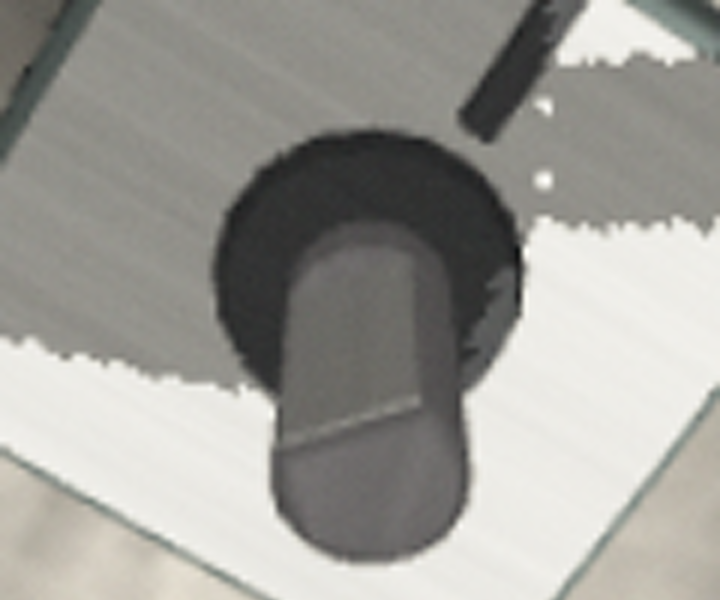

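The wrist crop shows the flat on the shaft's upper end. Its top edge runs from (306,244.5) to (330,237), and the rib lies to the upper right. I'll get the flat's angle from that edge.

```bash
python3 - <<'E'
from h import *
import pickle
c=pickle.load(open('w.pkl','rb'))
a=atz(c,(305.9,244.3),117);b=atz(c,(330,237),117);e=(b-a)[:2];print(a,b,np.hypot(*e))
n=np.array([-e[1],e[0]])/np.hypot(*e); m=(a+b)[:2]/2
S=np.array([517,218]); n*=np.sign((m-S)@n); ang=np.degrees(np.arctan2(n[1],n[0]))%360
print('mid',m,'off',(m-S)@n,'normal',ang,'theta',ang-177.25, np.radians(ang-177.25),'axis est',m-8*n)
print(delta([517,218,150],ang))
E
```

```text
[519.0792086  207.14962886 117.        ] [505.83444532 218.82156185 117.        ] 17.65383170787306
mid [512.45682696 212.98559535] off 6.7657954283871 normal 228.61192069315658 theta 51.36192069315658 0.8964346262437904 axis est [517.74607325 218.9875845 ]
(array([-0.0167,  0.0009,  0.0203]), np.float64(71.41215777436736))
```

arm_command(deltas=[[100,-0.017,0.001,0,8],[100,-0.017,0.001,0,16],[100,-0.017,0.001,0,24],[100,-0.017,0.001,0,32],[100,-0.017,0.001,0,40],[100,-0.017,0.001,0,48],[100,-0.017,0.001,0,56],[100,-0.017,0.001,0,64],[100,-0.017,0.001,0,71.5],[100,-0.017,0.001,0,71.5]])

```text
t: 4.9
tool_pos: [517.2, 218.2, 170.2]
orientation: [[-0.75, 0.662, -0.0], [0.662, 0.75, -0.0], [0.0, -0.0, -1.0]]
force: [0.1, 0.4, -0.1]
opening: 85.6
gripper_force: 0.0
```

```bash
python3 b.py w2.png shaft_end home_rib drive flat; python3 - <<'E'
import cv2
i=cv2.imread('pics/w2.png'); cv2.imwrite('pics/w2c.png',cv2.resize(i[120:300,220:430],(800,600)[:2],interpolation=2) if 0 else cv2.resize(i[130:300,220:420],(700,595),interpolation=2))
E
```

```text
4.9 [517.2 218.2 170.2]
shaft_end [(0.78, array([316.8, 227. ]), array([514.7, 217.8]))]
home_rib [(0.93, array([287.7, 161.6]), array([473.8, 220.5]))]
drive [(0.68, array([322.5, 182.5]), array([517.9, 221.3])), (0.68, array([429.3,   1.8]), array([443.4, 434.2]))]
flat [(0.53, array([311. , 215.5]), array([512.9, 213.3]))]
```

View pics/w2c.png

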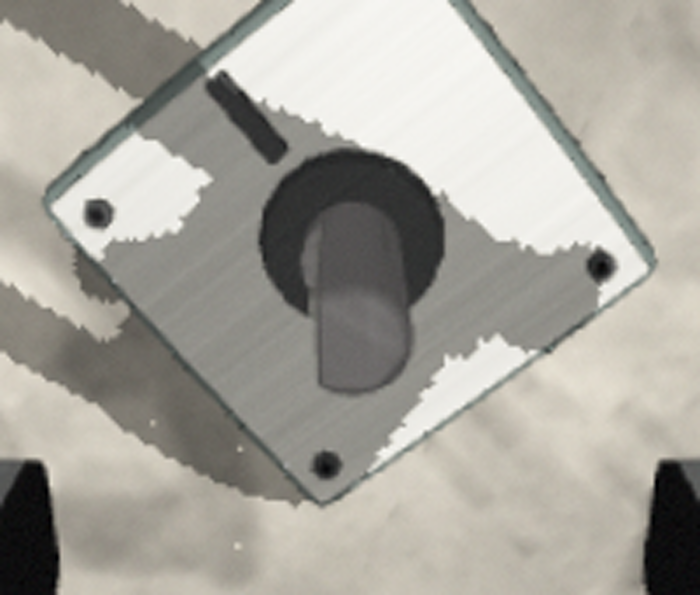

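```bash
python3 - <<'E'
from h import *
import pickle
np.set_printoptions(precision=2,suppress=True)
c=pickle.load(open('w.pkl','rb'));O=np.array(c['s']['orientation']);p=c['s']['tool_pos'];print(c['cx'],c['cy'])
row=130+345/3.5
for name,u,z in[('flatTop',(311.1,row),117),('right',(337.4,row),117),('bottom',(220+352/3.5,130+393/3.5),117),('bossL',(220+260/3.5,130+238/3.5),58),('bossR',(220+445/3.5,130+238/3.5),58)]:
    X=atz(c,u,z); print(name,X,'tool',O.T@(X-p))
# flat edge vertical line direction
a=atz(c,(311.1,130+292/3.5),117);b=atz(c,(311.1,130+378/3.5),117)
print('edge ang',np.degrees(np.arctan2(*(b-a)[1::-1])), 'len',np.hypot(*(b-a)[:2]))
P=[atz(c,(220+u/3.5,130+v/3.5),50.5)[:2] for u,v in[(98,213),(600,266),(327,465)]]
print(P,(P[0]+P[1])/2)
e=P[2]-P[0];print(np.degrees(np.arctan2(e[1],e[0])));e=P[1]-P[2];print(np.degrees(np.arctan2(e[1],e[0])))
E
```

```text
319.922249687531 204.38269146589872
flatTop [513.94 213.3  117.  ] tool [-0.81 -5.86 53.25]
right [525.84 226.76 117.  ] tool [-0.81 12.1  53.24]
bottom [526.   211.29 117.  ] tool [-11.17   0.61  53.24]
bossL [500.66 203.55  58.  ] tool [  2.69 -21.95 112.25]
bossR [530.75 237.66  58.  ] tool [  2.71  23.53 112.24]
edge ang -42.03281795926865 len 18.108683742633577
[array([469.39, 174.84]), array([565.55, 262.22]), array([561.78, 170.67])] [517.47 218.53]
-2.5886956651850275
87.64391278189696
```

Two views agree: axis ≈ (517.6, 218.8), flat normal ≈ 228.4° and rib direction ≈ 177.3°, so the shaft has to turn about −51°. Next I'll descend and grip.

arm_command(deltas=[[100,0,0.003,0.03,0],[100,0,0.003,0.06,0],[100,0,0.003,0.085,0],[100,0,0.003,0.095,0],[60,0,0.003,0.095,0],[40,0,0.003,0.095,0],[30,0,0.003,0.095,0],[20,0,0.003,0.095,0],[10,0,0.003,0.095,0],[0,0,0.003,0.095,0],[0,0,0.003,0.095,0],[0,0,0.003,0.095,0],[0,0,0.003,0.095,0]], newtons=50)

```text
t: 6.45
tool_pos: [519.0, 219.5, 77.1]
orientation: [[-0.75, 0.662, -0.0], [0.662, 0.75, -0.002], [-0.001, -0.001, -1.0]]
force: [-4.5, -4.0, 5.8]
opening: 19.0
gripper_force: 50.5
```

```bash
python3 -c "
from h import *
s=get_state();print(s['t'],s['tool_pos'],s['force'],s['wrist_torque'],s['opening'],s['gripper_force'],np.degrees(np.arctan2(s['orientation'][1,1],s['orientation'][0,1])))"
```

```text
6.45 [518.95116071 219.46916672  77.10765259] [-4.52813271 -4.02161703  5.82510431] [-0.43700673  0.49914028  0.01875656] 18.992341330696178 50.502000893466175 48.5566780181762
```

arm_command(deltas=[[0,0,-0.0008,0,0],[0,-0.0002,-0.0008,0,5],[0,-0.0004,-0.0008,0,10],[0,-0.0006,-0.0009,0,15],[0,-0.0007,-0.001,0,20],[0,-0.0009,-0.001,0,25],[0,-0.0011,-0.0011,0,30],[0,-0.0013,-0.0012,0,35],[0,-0.0015,-0.0013,0,40],[0,-0.0018,-0.0014,0,45],[0,-0.0019,-0.0015,0,49],[0,-0.002,-0.0016,0,51.2],[0,-0.002,-0.0016,0,51.2],[0,-0.002,-0.0016,0,51.2],[0,-0.002,-0.0016,0,51.2]], newtons=50)

```text
t: 7.95
tool_pos: [519.3, 217.8, 77.1]
orientation: [[0.046, 0.999, -0.0], [0.999, -0.046, -0.0], [-0.0, -0.0, -1.0]]
force: [-5.1, -1.9, 5.5]
opening: 18.9
gripper_force: 50.3
```

```bash
python3 -c "
from h import *
s=get_state();print(s['t'],s['tool_pos'],s['force'],s['wrist_torque'],s['opening'],s['gripper_force'],np.degrees(np.arctan2(s['orientation'][1,1],s['orientation'][0,1])))"
```

```text
7.95 [519.29361441 217.83939664  77.08632184] [-5.06999774 -1.94003287  5.47813131] [-0.34619194  0.59413072 -0.06398767] 18.931215348444383 50.27081725071184 -2.6396750091924086
```

arm_command(deltas=[[0,0,-0.0005,0,0],[0,0,-0.0005,0,0],[0,0,-0.0005,0,0]], newtons=90)

```text
t: 8.25
tool_pos: [519.2, 217.9, 77.2]
orientation: [[0.046, 0.999, 0.001], [0.999, -0.046, -0.0], [-0.0, 0.001, -1.0]]
force: [-3.2, -1.8, 5.5]
opening: 18.6
gripper_force: 87.6
```

arm_command(deltas=[[30,0,0,0,0],[60,0,0,0,0],[100,0,0,0,0],[100,0,0,0,0],[100,0,0,0,0],[100,0,0,-0.04,0],[100,0,0,-0.08,0],[100,0,0,-0.095,0],[100,0,0,-0.095,0],[100,0,0,-0.095,0]], newtons=50)

```text
t: 9.25
tool_pos: [518.7, 217.8, 169.1]
orientation: [[0.046, 0.999, -0.002], [0.999, -0.046, -0.001], [-0.001, -0.001, -1.0]]
force: [-0.3, 1.7, -0.3]
opening: 85.6
gripper_force: 0.0
```

```bash
python3 b.py w3.png shaft_end home_rib drive flat; python3 - <<'E'
import cv2
i=cv2.imread('pics/w3.png'); cv2.imwrite('pics/w3c.png',cv2.resize(i[130:280,220:420],(800,600),interpolation=2))
E
```

```text
9.25 [518.7 217.8 169.1]
shaft_end [(0.7, array([315.8, 225.8]), array([515.9, 220.9]))]
home_rib [(0.9, array([275.1, 198.8]), array([479.5, 221.1]))]
drive [(0.6, array([321.5, 185. ]), array([519.9, 216.7]))]
flat []
```

View pics/w3c.png

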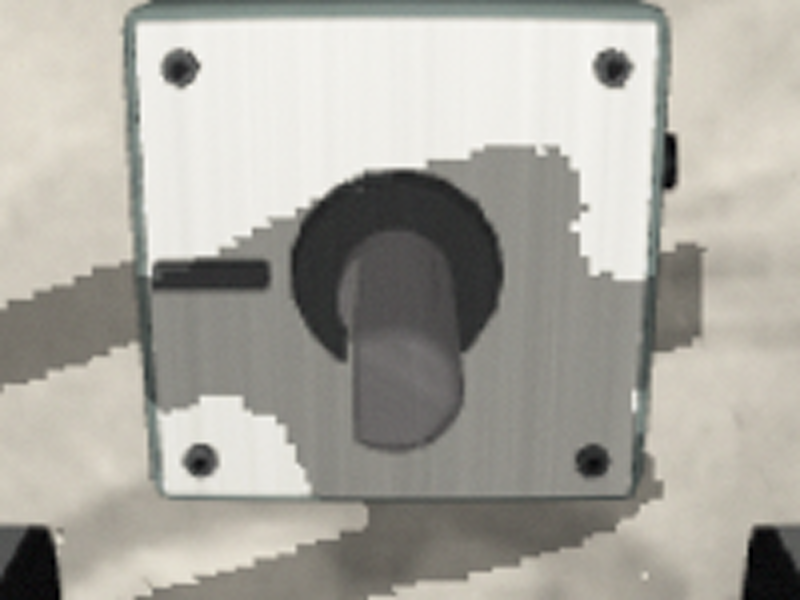

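Flat now squarely faces the rib: the D's edge is vertical in the crop at col 354, and the rib is horizontal at row 273. Next, the collar.

arm_command(deltas=[[100,-0.4536,0.063,0,-8],[100,-0.4536,0.063,0,-16],[100,-0.4536,0.063,0,-24],[100,-0.4536,0.063,0,-32],[100,-0.4536,0.063,0,-40],[100,-0.4536,0.063,0,-48],[100,-0.4536,0.063,0,-56],[100,-0.4536,0.063,0,-64],[100,-0.4536,0.063,0,-72],[100,-0.4536,0.063,0,-80],[100,-0.4536,0.063,0,-88],[100,-0.4536,0.063,0.03,-90],[100,-0.4536,0.063,0.06,-90],[100,-0.4536,0.063,0.06,-90],[100,-0.4536,0.063,0.06,-90]])

```text
t: 11.0
tool_pos: [560.6, -237.7, 109.3]
orientation: [[-0.999, 0.046, -0.002], [0.046, 0.999, 0.001], [0.002, 0.001, -1.0]]
force: [0.8, 0.2, -0.1]
opening: 85.5
gripper_force: 0.0
```

```bash
python3 b.py w4.png collar_center set_screw; python3 - <<'E'
import cv2
i=cv2.imread('pics/w4.png'); cv2.imwrite('pics/w4c.png',cv2.resize(i[100:300,200:440],(720,600),interpolation=2))
E
```

```text
11.0 [ 560.6 -237.7  109.3]
collar_center [(0.68, array([321.6, 217.4]), array([ 568.1, -236.4]))]
set_screw [(0.73, array([323.5, 220. ]), array([ 570.4, -234.9])), (0.64, array([308.1, 183.7]), array([ 539.5, -245.7]))]
```

View pics/w4c.png

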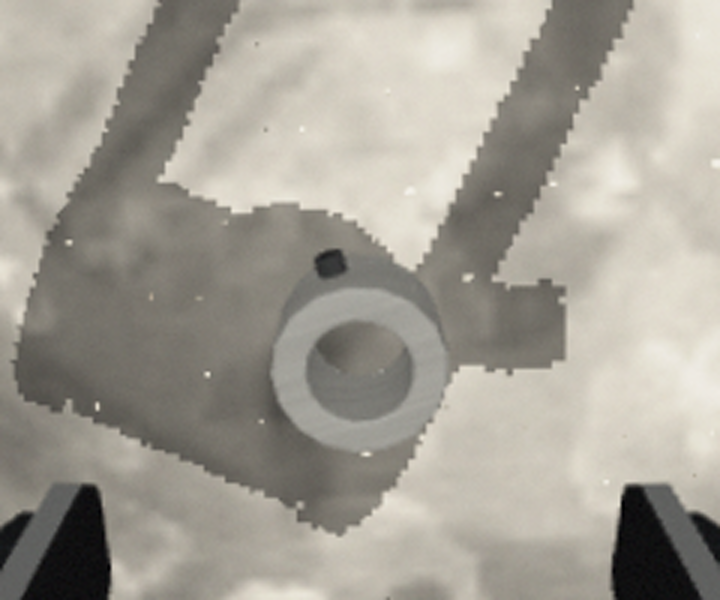

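```bash
cat > d.py <<'E'
from h import *
import pickle
np.set_printoptions(precision=2,suppress=True)
c=pickle.load(open('w.pkl','rb')); img=c['img']; g=cv2.cvtColor(img,cv2.COLOR_RGB2GRAY)
cr=lambda u,v:(200+u/3,100+v/3)
L,R_,B,T=[atz(c,cr(*u),34) for u in[(273,368),(447,368),(360,450),(358,289)]]
print(L,R_,B,T,'ctr',(L+R_)/2,(B+T)/2,R_-L,T-B)
ctr=((L[:2]+R_[:2])/2+(B[:2]+T[:2])/2)/2
w=g[178:198,298:322].astype(float); m=np.clip(75-w,0,None); yy,xx=np.mgrid[178:198,298:322]
sc=((m*xx).sum()/m.sum(),(m*yy).sum()/m.sum()); print('screw px',sc)
from scipy.optimize import minimize
def f(a): 
    X=[*(ctr+25.5*np.array([np.cos(a[0]),np.sin(a[0])])),18.]; return ((proj(c,X)-sc)**2).sum()
r=minimize(f,[np.pi],method='Nelder-Mead'); A=np.degrees(r.x[0]); print('ctr',ctr,'screw dir',A,'resid px',r.fun**.5)
print(delta([*ctr,8],A-90), c['s']['tool_pos'],c['s']['joints'])
E
python3 d.py
```

```text
[ 564.85 -259.49   34.  ] [ 566.88 -215.67   34.  ] [ 588.85 -238.64   34.  ] [ 545.1  -237.11   34.  ] ctr [ 565.87 -237.58   34.  ] [ 566.97 -237.87   34.  ] [ 2.03 43.81 -0.  ] [-43.76   1.53   0.  ]
screw px (np.float64(309.39974375400385), np.float64(187.10698270339526))
ctr [ 566.42 -237.73] screw dir 196.06201171875 resid px 0.17258880076873517
(array([-0. ,  0. ,  0.1]), np.float64(-18.69054733865464)) [ 560.58 -237.75  109.32] [ -28.31   15.53   80.32   -0.     84.31 -115.67]
```

Collar centre is ≈ (566.4, −237.7), with the set-screw at ≈ 196° (stub at crop (330,263)). I'll grasp with the fingers square to the screw.

arm_command(deltas=[[100,-0.0058,0.0002,0,-8],[100,-0.0058,0.0002,0.02,-16],[100,-0.0058,0.0002,0.05,-18.7],[100,-0.0058,0.0002,0.08,-18.7],[100,-0.0058,0.0002,0.1,-18.7],[100,-0.0058,0.0002,0.108,-18.7],[100,-0.0058,0.0002,0.108,-18.7],[75,-0.0058,0.0002,0.108,-18.7],[65,-0.0058,0.0002,0.108,-18.7],[58,-0.0058,0.0002,0.108,-18.7],[52,-0.0058,0.0002,0.108,-18.7],[45,-0.0058,0.0002,0.108,-18.7],[30,-0.0058,0.0002,0.108,-18.7],[10,-0.0058,0.0002,0.108,-18.7],[0,-0.0058,0.0002,0.108,-18.7],[0,-0.0058,0.0002,0.108,-18.7]], newtons=50)

```text
t: 12.75
tool_pos: [567.9, -238.5, 4.3]
orientation: [[-0.961, -0.277, 0.002], [-0.277, 0.961, -0.001], [-0.002, -0.002, -1.0]]
force: [-1.7, 1.2, 5.2]
opening: 45.4
gripper_force: 50.1
```

```bash
python3 -c "
from h import *
s=get_state();print(s['t'],s['tool_pos'],s['force'],s['opening'],s['gripper_force'],s['joints'],np.degrees(np.arctan2(s['orientation'][1,1],s['orientation'][0,1])))"
```

```text
12.75 [ 567.92328475 -238.52453671    4.27656631] [-1.73207657  1.24595542  5.18355817] 45.40404104860783 50.05365639925003 [-2.80588434e+01  2.13620159e+01  8.55422163e+01  9.06616346e-03
  7.29382818e+01 -1.34119948e+02] 106.05834951878899
```

arm_command(deltas=[[0,0,0,-0.01,0],[0,0,0,-0.03,0],[0,0,0,-0.07,0],[0,0,0,-0.11,0],[0,0,0,-0.15,0],[0,0,0,-0.165,0],[0,0,0,-0.165,0],[0,0,0,-0.165,0]], newtons=50)

```text
t: 13.55
tool_pos: [566.1, -237.7, 165.1]
orientation: [[-0.961, -0.277, -0.003], [-0.277, 0.961, 0.001], [0.002, 0.002, -1.0]]
force: [-0.1, 0.1, -2.6]
opening: 45.2
gripper_force: 51.5
```

```bash
python3 b.py w5.png collar_center set_screw; python3 - <<'E'
import cv2
from h import *
s=get_state();print(s['tool_pos'],s['force'],s['opening'])
i=cv2.imread('pics/w5.png'); cv2.imwrite('pics/w5c.png',cv2.resize(i[200:350,220:420],(800,600),interpolation=2))
E
```

```text
13.55 [ 566.1 -237.7  165.1]
collar_center [(0.62, array([322.7, 277.4]), array([ 659.9, -206.9]))]
set_screw [(0.78, array([319.4, 221.3]), array([ 597.5, -228.6]))]
[ 565.56480476 -237.44067319  163.65118604] [-0.50160659  1.00538454 -2.28998145] 45.22321666427061
```

View pics/w5c.png

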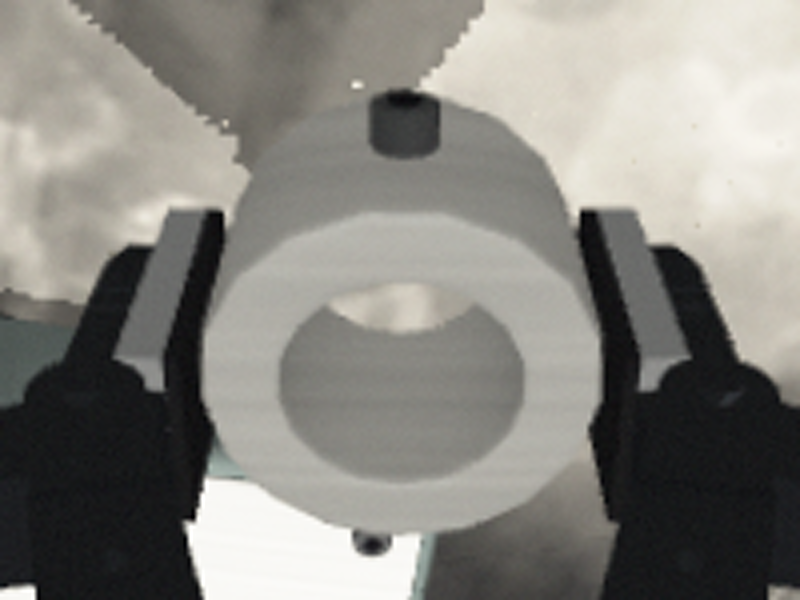

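```bash
cat > e.py <<'E'
from h import *
import pickle
from scipy.optimize import least_squares
np.set_printoptions(precision=2,suppress=True)
c=pickle.load(open('w.pkl','rb')); c['s']=dict(tool_pos=np.zeros(3),orientation=np.eye(3))
cr=lambda u,v:np.array((220+u/4,200+v/4))
obs={'L':(203,375),'R':(601,375),'T':(402,212),'B':(402,533)}; ib={'L':(279,380),'R':(525,380),'B':(402,481)}
def ring(x,y,z,r):
    return np.array([proj(c,[x+r*np.cos(a),y+r*np.sin(a),z]) for a in np.linspace(0,2*np.pi,181)])
def ext(P): return dict(L=P[:,0].min(),R=P[:,0].max(),T=P[:,1].min(),B=P[:,1].max())
def res(p,zfix=None):
    x,y=p[:2]; z=p[2] if zfix is None else zfix
    E=ext(ring(x,y,z,23)); I=ext(ring(x,y,z,13.5)); o=[]
    for E,ob in((E,obs),(I,ib)):
        for k,u in ob.items(): o.append(E[k]-cr(*u)['LR'.find(k)<0 and 1 or 0])
    return o
r=least_squares(res,[0,0,-30]); print('free',r.x,np.array(r.fun))
for z in(-26,-28,-30,-32):
    r=least_squares(lambda p:res(p,z),[0,0]); print(z,r.x,np.array(r.fun))
x,y=r.x
# screw outer end at cr(405,97), z centre
for a in(-2,0,2):
    P=[proj(c,[x+28*np.cos(np.radians(a)),y+28*np.sin(np.radians(a)),-30+17])]; print(a,(P[0]-[220,200])*4)
E
python3 e.py
```

```text
free [ -2.08   0.63 -25.18] [-0.48  0.48 -0.14  0.78  1.16 -1.16 -0.58]
-26 [-1.53  0.63] [-0.83  0.82 -0.42  1.07  0.96 -0.95 -0.37]
-28 [-0.18  0.63] [-1.69  1.69 -1.09  1.78  0.45 -0.44  0.14]
-30 [1.16 0.62] [-2.59  2.58 -1.78  2.53 -0.08  0.09  0.68]
-32 [2.5  0.62] [-3.51  3.51 -2.48  3.3  -0.63  0.64  1.24]
-2 [393.32  84.98]
0 [402.08  84.84]
2 [410.83  84.98]
```

In hand the collar is level, with the bore centre 1.2 mm toward the screw side of the TCP. The screw stub is at crop (405,125), nearly dead centre. I'll carry it over the shaft next.

arm_command(deltas=[[0,-0.005,0.03,0,2],[0,-0.01,0.065,0,4],[0,-0.018,0.1,0,6],[0,-0.025,0.14,0,8],[0,-0.032,0.18,0,10],[0,-0.039,0.22,0,12],[0,-0.047,0.26,0,14],[0,-0.054,0.3,0,16],[0,-0.061,0.34,0,18.2],[0,-0.068,0.38,0,18.2],[0,-0.074,0.415,0,18.2],[0,-0.079,0.44,0,18.2],[0,-0.0808,0.4511,0,18.2],[0,-0.0808,0.4511,0,18.2],[0,-0.0808,0.4511,0,18.2],[0,-0.0808,0.4511,0,18.2]], newtons=50)

```text
t: 15.3
tool_pos: [520.1, 216.3, 166.9]
orientation: [[-0.999, 0.039, -0.001], [0.039, 0.999, -0.001], [0.0, -0.001, -1.0]]
force: [-0.6, 0.1, -2.2]
opening: 45.2
gripper_force: 51.6
```

```bash
python3 b.py w6.png set_screw; python3 - <<'E'
import cv2
from h import *
np.set_printoptions(precision=2,suppress=True)
for k in range(4):
    s=cap('wrist')['s'];print(s['t'],s['tool_pos'],s['force'],s['opening'],np.degrees(np.arctan2(s['orientation'][1,1],s['orientation'][0,1])))
i=cv2.imread('pics/w6.png'); cv2.imwrite('pics/w6c.png',cv2.resize(i[120:345,180:460],(740,595),interpolation=2))
E
```

```text
15.3 [520.1 216.3 166.9]
set_screw [(0.69, array([319.7, 226.1]), array([559. , 214.6]))]
15.4 [520.15 216.42 167.23] [-0.15 -0.15 -1.82] 45.182280920206026 87.74676207362137
15.45 [520.16 216.57 167.34] [-0.61 -0.08 -0.4 ] 45.094873260468084 87.7556691302307
15.5 [520.12 216.77 167.37] [-0.28  1.16 -1.26] 45.29224498000355 87.77063447504663
15.55 [520.1  216.98 167.43] [ 0.7  -0.06 -0.37] 44.792702247362534 87.78757218918244
```

View pics/w6c.png

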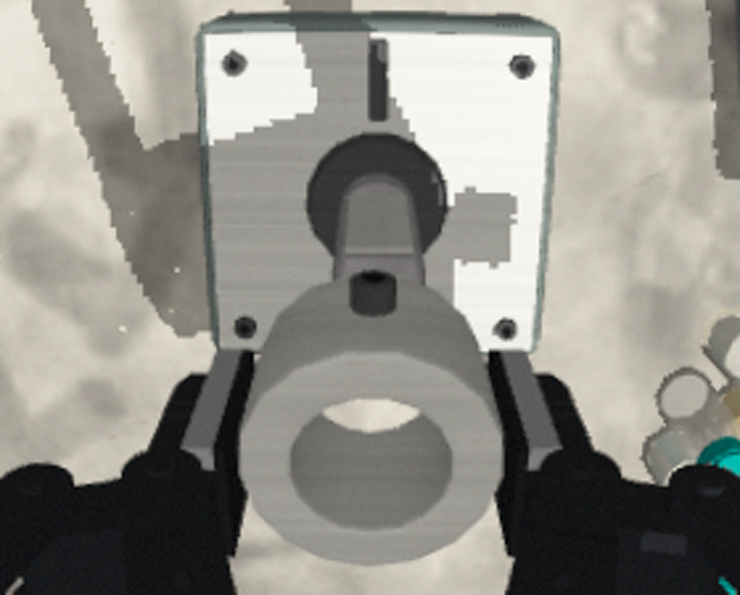

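arm_command(deltas=[[0,0,0,0,0.2],[0,0,0,0,0.2],[0,0,0,0,0.2],[0,0,0,0,0.2],[0,0,0,0,0.2],[0,0,0,0,0.2],[0,0,0,0,0.2],[0,0,0,0,0.2]])

```text
t: 16.4
tool_pos: [519.8, 217.7, 167.3]
orientation: [[-0.999, 0.041, 0.0], [0.041, 0.999, -0.0], [-0.0, -0.0, -1.0]]
force: [0.3, 0.6, -1.3]
opening: 45.3
gripper_force: 51.6
```

```bash
cat > st.py <<'E'
from h import *
np.set_printoptions(precision=2,suppress=True)
for k in range(3):
    s=cap('wrist','last.png')['s'];print(s['t'],s['tool_pos'],s['force'],s['wrist_torque'],s['opening'],np.degrees(np.arctan2(s['orientation'][1,1],s['orientation'][0,1])),s['orientation'][:,2])
E
python3 st.py
```

```text
16.4 [519.84 217.74 167.28] [ 0.33  0.6  -1.28] [-0.03  0.02 -0.  ] 45.31904672149127 87.66127894571622 [ 0. -0. -1.]
16.45 [519.84 217.72 167.27] [ 0.08 -0.41 -1.48] [ 0.02 -0.04  0.08] 45.05372561257392 87.65628522785885 [-0. -0. -1.]
16.5 [519.83 217.72 167.27] [ 0.06 -1.28 -1.16] [-0.01 -0.01  0.03] 45.36677224824577 87.65847081392303 [-0. -0. -1.]
```

arm_command(deltas=[[0,0.0014,0.0005,0,0],[0,0.0014,0.0005,0.015,0],[0,0.0014,0.0005,0.03,0],[0,0.0014,0.0005,0.034,0],[0,0.0014,0.0005,0.034,0],[0,0.0014,0.0005,0.034,0],[0,0.0014,0.0005,0.034,0],[0,0.0014,0.0005,0.038,0],[0,0.0014,0.0005,0.042,0],[0,0.0014,0.0005,0.046,0],[0,0.0014,0.0005,0.05,0],[0,0.0014,0.0005,0.054,0],[0,0.0014,0.0005,0.056,0],[0,0.0014,0.0005,0.056,0],[0,0.0014,0.0005,0.056,0],[0,0.0014,0.0005,0.056,0],[0,0.0014,0.0005,0.056,0]])

```text
t: 18.25
tool_pos: [518.6, 218.3, 111.6]
orientation: [[-0.999, 0.041, 0.001], [0.041, 0.999, 0.0], [-0.001, 0.0, -1.0]]
force: [-0.8, 0.4, -1.7]
opening: 45.3
gripper_force: 51.6
```

```bash
python3 st.py; python3 -c "
import cv2
i=cv2.imread('pics/last.png'); cv2.imwrite('pics/w7c.png',cv2.resize(i[140:340,200:440],(720,600),interpolation=2))"
```

```text
18.25 [518.65 218.31 111.58] [-0.76  0.38 -1.69] [ 0.01  0.03 -0.05] 45.340772696547475 87.65723772080615 [ 0.  0. -1.]
18.3 [518.59 218.29 111.5 ] [-0.72  0.46 -2.11] [ 0.05 -0.03  0.06] 45.36241124329439 87.65687791599098 [ 0.  0. -1.]
18.35 [518.57 218.3  111.47] [-0.45  0.02 -2.7 ] [ 0.   -0.01  0.05] 45.329994114162936 87.65746617005186 [ 0.  0. -1.]
```

View pics/w7c.png

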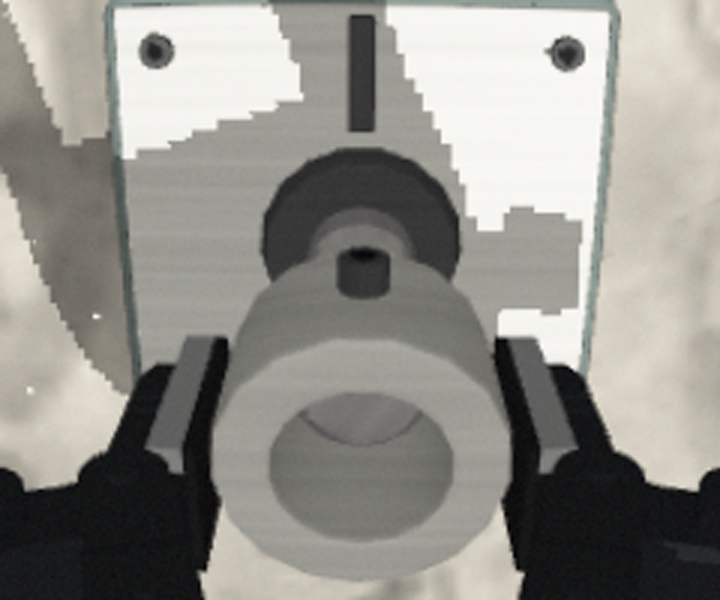

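The shaft end is inside the bore, centred and with no contact force. The screw at crop (363,272) lines up with the rib at (362,75). I'll lower it the remaining 31 mm.

arm_command(deltas=[[0,0.0001,0,0.004,0],[0,0.0001,0,0.008,0],[0,0.0001,0,0.012,0],[0,0.0001,0,0.016,0],[0,0.0001,0,0.02,0],[0,0.0001,0,0.024,0],[0,0.0001,0,0.028,0],[0,0.0001,0,0.031,0],[0,0.0001,0,0.031,0],[0,0.0001,0,0.031,0],[0,0.0001,0,0.031,0],[0,0.0001,0,0.031,0],[0,0.0001,0,0.031,0],[0,0.0001,0,0.031,0],[0,0.0001,0,0.031,0]])

```text
t: 19.9
tool_pos: [518.4, 218.3, 80.3]
orientation: [[-0.999, 0.041, 0.0], [0.041, 0.999, -0.0], [-0.0, -0.0, -1.0]]
force: [0.0, 0.2, -2.3]
opening: 45.1
gripper_force: 51.6
```

```bash
python3 st.py; python3 -c "
import cv2
i=cv2.imread('pics/last.png'); cv2.imwrite('pics/w8c.png',cv2.resize(i[140:340,200:440],(720,600),interpolation=2))"
```

```text
19.9 [518.39 218.26  80.34] [ 0.03  0.16 -2.29] [ 0.03 -0.04 -0.01] 45.12844560773565 87.65773896577784 [ 0. -0. -1.]
19.95 [518.4  218.26  80.31] [ 0.7   0.73 -1.58] [-0.01  0.06 -0.01] 45.073380901769944 87.65471101248905 [ 0. -0. -1.]
20.0 [518.36 218.27  80.3 ] [ 0.01  0.82 -2.36] [ 0.03 -0.01  0.  ] 44.96649393751184 87.65939627092017 [ 0. -0. -1.]
```

View pics/w8c.png

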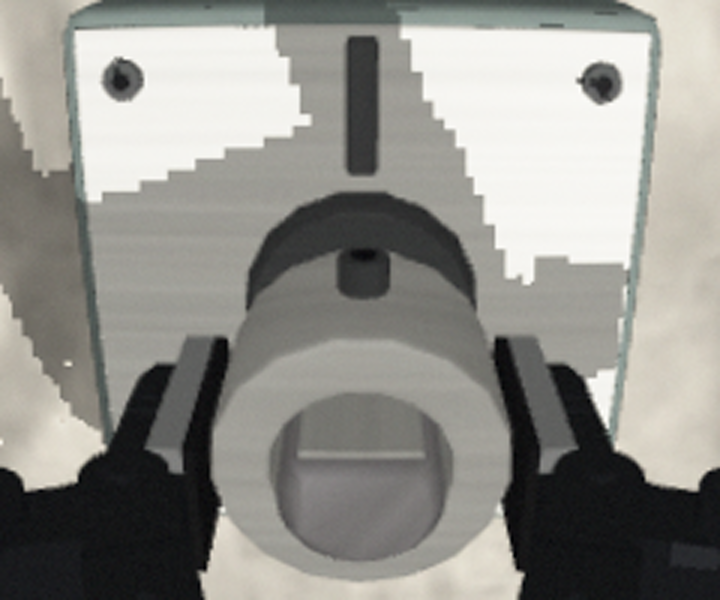

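```bash
python3 -c "
from rig import *
print(close_job())"
```

```text
the job is handed in; nothing more can be done
None
```

I turned the shaft until its flat faced the home rib and handed the job in at about 20 s. The gripper is still holding the collar level and still on the shaft, about halfway down the flat, with its set-screw facing the flat. I didn't touch the bottle, vial or tape roll. The result call returned no verdict.

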